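# Level the stall scale and hold the trug over its deck

### The arm

A 6-joint arm with a two-finger parallel gripper is mounted at the origin on the work surface. World frame = base frame: x ahead of the robot, y to its left, z up, the work surface at z = 0. Lengths are in m, angles in degrees, forces in N, time in s.
With the tool pointing down it reaches from about 0.25 to 0.775 m from the base axis. Payload 4 kg.
Tool frame: the origin (TCP) lies midway between the tips of the shut fingers; the grasp point (between the pads) lies 19 mm behind it; y points along the fingers, z is the direction in which the jaws open and shut, and the axes are right-handed (so a half turn about y gives the same grasp; the last joint's range is limited). The gripper opens to 94 mm and grips with 3 to 60 N. Pads are 16 mm wide; open, the fingers measure 119 mm over their backs; the gripper's body (75 mm by 177 mm) begins 78 mm behind the grasp point.
Start: joints at [59.811, 4.996, 78.535, -0, 96.463, -5.907], TCP at [0.226, 0.501, 0.206] pointing down, gripper open.
Joint ranges: [-177.83, 177.83], [-43.37, 116.18], [15.69, 146.23], [-61.86, 241.86], [9.47, 152.12], [-147.06, 147.06]. Speed limits (degrees/s): [159.86, 159.86, 180, 180, 180, 180].

### API

Orientations are given as [roll, pitch, yaw] about the fixed x, y, z axes, in that order (R = Rz(yaw) Ry(pitch) Rx(roll)).
In Python, from workcell import readout, imaging, arm gives the robot as it stands.
- The arm moves only by the tool drive_tool, never from a script. Its arguments are lists of equal length, an entry for each row: "offset": the shift along the world's x, y, z in m, a list of three; "dr": the turn, a rotation vector about the world's x, y, z in degrees, a list of three. In form: {"offset": [[dx, dy, dz], ...], "dr": [[rx, ry, rz], ...]}. A call has 1 to 8 rows; each row shifts and turns the pose as measured when the row begins; what a row does not reach is not made up. A row lasts 1/8 s, in which the tool goes at most 62.5 mm and 10.7 degrees, less where a joint would pass 70% of its speed; a pose out of reach is approached as far as the arm can. A call is refused whole if a number of a shift passes 0.0625 or a number of a turn 10.7, either way. A call with a gripper value outside its range is refused whole. "fingers" is the gripper's target within -1 to 1 (shut at 1, half-way at 0, fully open at -1), set as the call begins (left out, the last holds). The fingers move at their own pace and stop on an object; "force" is the grip in N (left out, the last holds). Time passes only in rows, so rows that do not move let the fingers close. It gives the time, the measured TCP pose, the force and the opening at its end, in the units of the state.
- readout.state(): the state, without advancing time (a new reading comes with each control period).
- imaging.capture(name): name is "scene" or "top" or "wrist"; returns a dict with "pixels" (420x560x3 uint8, red, green, blue), "fx", "fy", "cx", "cy" (pixels), "pose" (4x4, takes a point from camera to world coordinates). Camera axes: x right, y down, z forward; pixel columns grow to the right and rows downward; lengths in m; the calibration is good to about 2 mm. The wrist camera is an equidistant fisheye: a pixel r from the principal point sees the ray r / f radians off the axis. A picture is of the moment at which its call begins. There is no depth.
- arm.hand_in(): hands the job in, once; it reports no verdict.
The state is a dict: "time_s": time; "joints": joint angles; "joint_vel": joint speeds; "joint_torque": joint torques, N m; "tool_pos": TCP position; "eef_rot": TCP orientation; "wrist_force": force on the tool from outside, world axes, zero at the start; "ft_torque": the same for the moment, N m; "opening": opening from 0.0 (shut) to 1.0 (fully open).
Only numpy, scipy, OpenCV 4.12 (cv2) and the standard library are available. Lean on these libraries where they do the work, as an engineer would, in place of code of your own. Each camera call takes 0.05 s, during which the arm holds its last target.

### The job

Turn the black knob on the bench scale until its steel deck sits level. Then pick up the wooden trug of stone lumps by its bar, carry it over the row of two boxes heaped with lumps and hold it still and upright about 15 mm above the deck, centred and square with it (either way round), never touching the scale or the boxes with it and leaving everything else undisturbed. Finish while still holding it there, so that the scale can be zeroed before the trug comes down: do not set it down or let go.

Things in the scene. Friction and masses are not known exactly. Their poses are not given: they have to be found in the camera images.
- scale: Grey bench scale standing fixed on the table. Origin: on the table, under the middle of the deck. Chassis 190 (x) x 150 (y) x 22 mm; at its -x end, towards the robot, a grey head 145 mm wide (y from -50 to 95 mm) and 44 mm high carries the knob and a blank readout. It does not slide.
- deck (a joint): Tilt of the scale's deck (rad), 0 = level. The deck is a bare steel plate 170 (x) x 140 (y) x 8 mm, hinged along its +x edge, 85 mm from its middle, with its top 55 mm above the table when level. Negative: the edge next to the knob is low. It starts low. The knob alone moves it: 0.1 rad of tilt for each rad of the knob; clockwise (seen from above) raises the edge next to the knob, anticlockwise lowers it; it can be turned past level. The deck stays where the knob leaves it.
- deck_mid (a point): Middle of the deck's top face. It tilts with the deck: z is normal to the plate, x along its 170 mm length (away from the knob), y along its 140 mm width.
- knob (a joint): Angle of the black levelling knob (rad), from 0 to 3.2, growing clockwise seen from above. Upright axis 137 mm from the middle of the deck, on the scale's -x side. Stiff: needs about 0.08 N m, and stays where it is left.
- knob_grip (a point): On the knob's axis, 81 mm above the table: the point to grip. The knob is a disc 44 mm across with an upright bar on it, 42 mm long (along this point's x), 14 mm wide (y) and 38 mm high over all; the bar's top is 7 mm above this point and its free part reaches 23 mm below it. The point turns with the knob.
- trug: Loose open wooden trug (a carrying tray) full of pale stone lumps, about 0.5 kg. Origin: centre of its underside. Tray 150 (x) x 110 (y) x 40 mm, lumps up to about 70 mm; two end posts at x = +-71 mm carry a straight bar handle along x. Height over all 120 mm.
- trug_bar (a point): Middle of the trug's bar handle, 111 mm above the trug's underside and over its centre of mass. The bar is 150 mm long (along this point's x), 14 mm wide (y) and 18 mm high; free space under it for fingertips: about 30 mm.
- boxes: Fixed row of two cardboard boxes heaped with lumps, standing between trug and scale: 350 (x) x 120 (y) mm, walls 85 mm high, heaps up to about 130 mm. Origin: centre of the underside.
- lump0: Loose stone lump up to 55 x 42 x 34 mm on the table near the trug, to be left alone. Origin: its underside.
- lump1: Loose stone lump up to 48 x 46 x 30 mm near the trug, to be left alone. Origin: its underside.
- lump2: Loose stone lump up to 64 x 38 x 30 mm behind the scale, to be left alone. Origin: its underside.
- lump3: Loose stone lump up to 44 x 36 x 36 mm beside the scale, to be left alone. Origin: its underside.
- tape: Loose roll of brown tape lying flat, 84 mm across, 24 mm high, to be left alone. Origin: centre of its underside.
- scoop: Loose flat scoop with a wooden handle, 280 mm long, lying at the right-hand (-y) side, to be left alone.
- jar: Loose glass jar with a steel cap, 64 mm across, 100 mm high, to be left alone. Origin: centre of its underside.
Not all that is in view belongs to the job. Of the things that look like the trug, take the one that is farthest from the robot's base at the start.

How it is judged:
By the outcome, as a careful person would: the job done as asked, in the order asked, and still so for the second after the job is handed in, while the arm keeps its last pose, push and grip.
It also fails if it takes over 58 s, if anything falls off the work surface, if the arm or the gripper's body presses on something with over 40 N, if the wrist force passes 120 N, or if a joint passes its speed limit or range.

## Working session

There is one attempt and no reset: what is moved stays moved. The work goes in short steps, Python scripts to look and compute and a tool call to move; the robot and the scene stay as the last step left them, time stands still between calls to the robot, and variables do not carry over. Pictures are saved under pics/ and viewed, and the job is handed in when it is done.

Besides the shell and the picture viewer there is one more tool, called after "Emit:" as name(argument=value, ...) on one line, values as JSON. drive_tool: Moves the arm, as the interface text tells. Its arguments: {"type":"object","properties":{"offset":{"type":"array","items":{"type":"array","items":{"type":"number"}}},"dr":{"type":"array","items":{"type":"array","items":{"type":"number"}}},"fingers":{"type":"number"},"force":{"type":"number"}},"required":["offset","dr"]}

```bash
mkdir -p pics; ls
python3 - <<'E'
from workcell import readout, imaging, arm
import cv2,numpy as np
print(readout.state())
for n in ["scene","top","wrist"]:
    c=imaging.capture(n); print(n,c["fx"],c["fy"],c["cx"],c["cy"],np.round(c["pose"],4).tolist())
    cv2.imwrite(f"pics/{n}0.png",c["pixels"][:,:,::-1])
    np.savez(f"pics/{n}0.npz",**c)
E
```

```text
pics
{'time_s': 0.0, 'joints': array([ 5.98110876e+01,  5.03846501e+00,  7.86260870e+01, -5.45048936e-04,
        9.64631112e+01, -5.90764642e+00]), 'joint_vel': array([-0.04822183,  0.03019371,  0.00754235, -0.01597342,  0.07201678,
       -0.02224877]), 'joint_torque': array([-5.49281776e-04, -3.40175843e+01, -3.02426147e+01,  7.16982409e-02,
        3.27607873e-02, -1.10766680e-04]), 'tool_pos': array([0.22589431, 0.50084933, 0.20429845]), 'eef_rot': array([-9.01270409e+01,  1.26009142e-02, -2.42813407e+01]), 'wrist_force': array([-0.44135906, -0.27703353,  0.61690488]), 'ft_torque': array([ 0.03525766,  0.00565013, -0.01940456]), 'opening': 1.0039805082824478}
scene 430.35573285937926 430.35573285937926 280.5131464731672 210.56068333620775 [[-0.4936, 0.5733, -0.6539, 1.3583], [0.8694, 0.3431, -0.3554, 0.3459], [0.0206, -0.744, -0.6679, 0.9263], [0.0, 0.0, 0.0, 1.0]]
top 533.3413960873148 533.3413960873148 288.2832487924363 201.31070743508047 [[0.0127, -0.9856, 0.1688, 0.3028], [-0.9999, -0.0144, -0.0088, -0.0691], [0.0111, -0.1687, -0.9856, 1.5104], [0.0, 0.0, 0.0, 1.0]]
wrist 325.19226210127806 325.19226210127806 282.79717612436895 204.50584526852833 [[0.4109, 0.8769, 0.2494, 0.154], [0.9117, -0.395, -0.1132, 0.5349], [-0.0008, 0.2739, -0.9618, 0.3832], [0.0, 0.0, 0.0, 1.0]]
```

View pics/scene0.png

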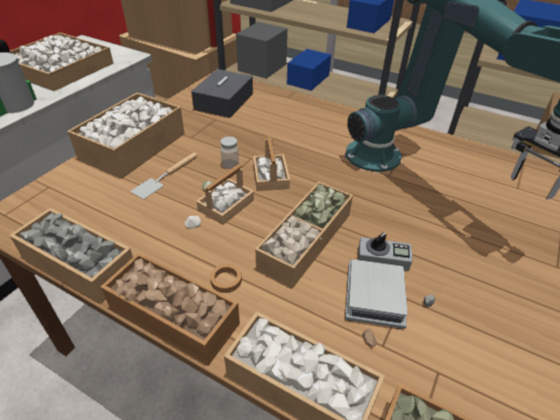

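View pics/top0.png

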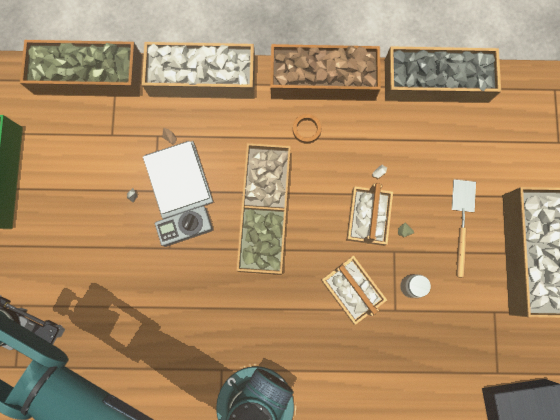

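View pics/wrist0.png

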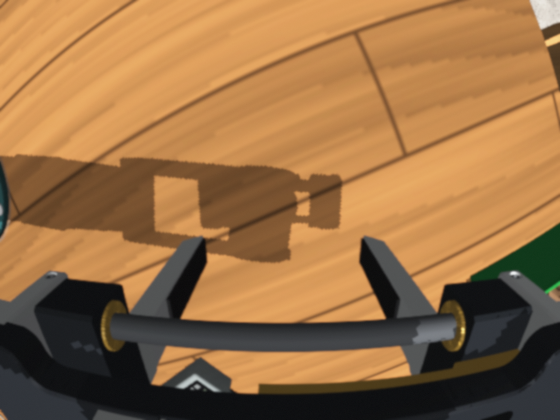

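The top view shows the scale at (180,185) with its knob at (190,222), and the box row at (265,208). There are two trug-like objects, at (371,215) and (354,290). The base is near (257,395), so the trug at (371,215) looks farthest. I'll enlarge to confirm that.

```bash
cat > h.py <<'E'
import numpy as np,cv2
def load(n): return dict(np.load(f"pics/{n}.npz"))
def proj(c,P):
    P=np.atleast_2d(P); T=np.linalg.inv(c["pose"]); q=P@T[:3,:3].T+T[:3,3]
    return np.c_[c["fx"]*q[:,0]/q[:,2]+c["cx"],c["fy"]*q[:,1]/q[:,2]+c["cy"]]
def projw(c,P):
    P=np.atleast_2d(P); T=np.linalg.inv(c["pose"]); q=P@T[:3,:3].T+T[:3,3]
    r=np.hypot(q[:,0],q[:,1]); th=np.arctan2(r,q[:,2]); s=c["fx"]*th/np.maximum(r,1e-9)
    return np.c_[q[:,0]*s+c["cx"],q[:,1]*s+c["cy"]]
def onz(c,uv,z):
    uv=np.atleast_2d(uv).astype(float); d=np.c_[(uv[:,0]-c["cx"])/c["fx"],(uv[:,1]-c["cy"])/c["fy"],np.ones(len(uv))]@c["pose"][:3,:3].T
    o=c["pose"][:3,3]; return o+d*((z-o[2])/d[:,2])[:,None]
def crop(c,x0,y0,x1,y1,k,name,pts=None):
    im=cv2.resize(c["pixels"][y0:y1,x0:x1,::-1],None,fx=k,fy=k,interpolation=cv2.INTER_CUBIC)
    if pts is not None:
        for p in pts: cv2.circle(im,tuple(int(round(v)) for v in ((p[0]-x0+.5)*k,(p[1]-y0+.5)*k)),2,(0,0,255),-1)
    cv2.imwrite(f"pics/{name}.png",im)
E
python3 - <<'E'
from h import *
t=load("top0")
crop(t,315,160,435,330,3.5,"c_trug"); crop(t,120,120,220,250,4.5,"c_scale")
crop(load("scene0"),330,220,450,360,4.2,"c_scale_s")
crop(load("scene0"),180,130,300,230,5,"c_trug_s")
print(onz(t,[[371,215],[354,290],[190,222],[180,178],[265,208]],[.0]*5 if 0 else .05))
E
```

```text
[[ 0.51782615 -0.31187768  0.05      ]
 [ 0.31218081 -0.26304599  0.05      ]
 [ 0.49120021  0.18775192  0.05      ]
 [ 0.61458605  0.22103513  0.05      ]
 [ 0.53321417 -0.01792289  0.05      ]]
```

View pics/c_trug.png

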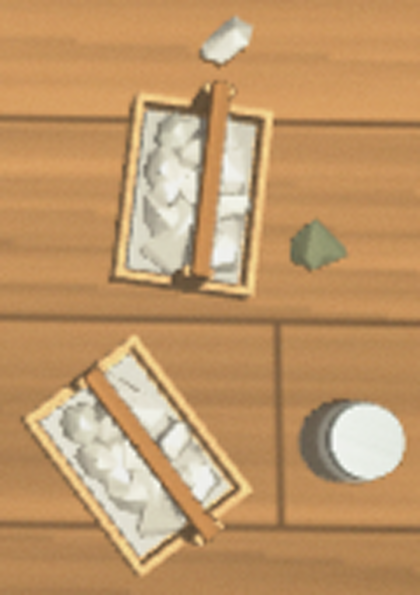

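View pics/c_scale.png

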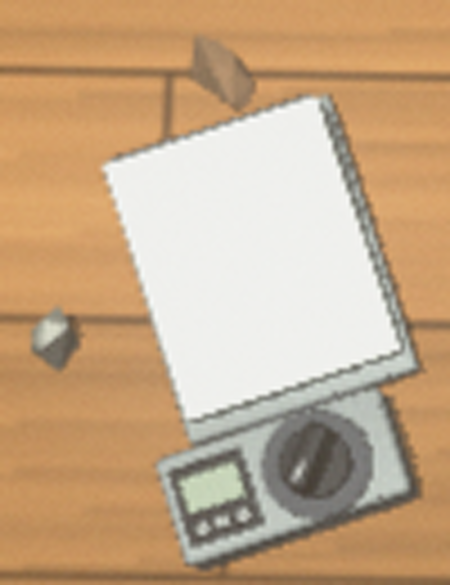

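View pics/c_scale_s.png

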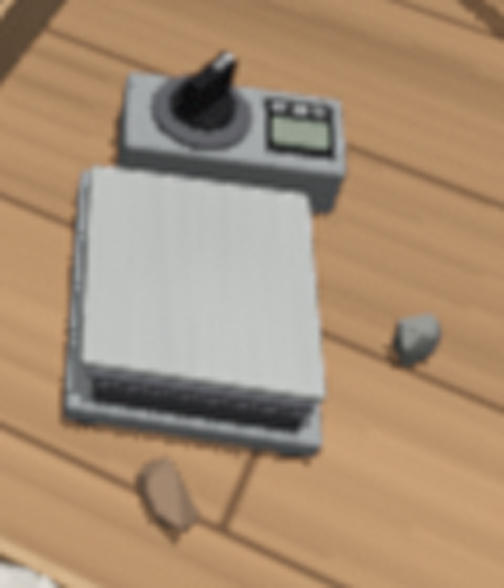

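View pics/c_trug_s.png

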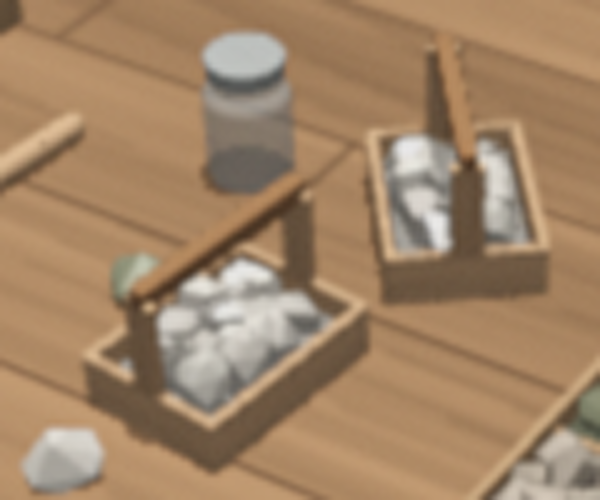

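Two things look like the trug: A at top (371,215), range about 0.60 m, and B at (354,290), range about 0.41 m. A is farthest from the base, so A is the one meant, and the enlarged crop confirms it's a bar-handled tray of pale lumps. Next I'll fit the poses.

```bash
cat > fit.py <<'E'
from h import *
from scipy.optimize import least_squares
t=load("top0"); s=load("scene0")
def un(a,k,x0,y0): return (np.array(a,float)+.5)/k-.5+[x0,y0]
def tr(p,L):
    c,sn=np.cos(p[2]),np.sin(p[2]); L=np.array(L,float)
    return np.c_[p[0]+c*L[:,0]-sn*L[:,1],p[1]+sn*L[:,0]+c*L[:,1],L[:,2]]
# trug
rim=[[.075,.055,.04],[.075,-.055,.04],[-.075,-.055,.04],[-.075,.055,.04]]
bar=[[.075,0,.12],[-.075,0,.12]]
tt=un([[135,95],[272,108],[252,297],[112,280],[220,83],[202,280]],3.5,315,160)
ss=un([[88,355],[210,425],[368,312],[140,297],[305,188]],5,180,130)
def rt(p):
    A=proj(t,tr(p,rim+bar))-tt
    B=proj(s,tr(p,[rim[1],rim[0],rim[3]]+bar))  # ordering checked below
    return A,B
def f(p):
    A,_=rt(p); P=tr(p,rim+bar); q=proj(s,P)
    B=q[[1,0,3,4,5]]-ss
    return np.r_[A.ravel(),B.ravel()]
if __name__=="__main__":
    p0=[.518,-.312,-.1]; print("scene proj",proj(s,tr(p0,rim+bar)).round(1).tolist(),ss.round(1).tolist())
E
python3 fit.py
```

```text
scene proj [[223.2, 215.2], [196.6, 201.1], [227.8, 177.7], [253.7, 190.1], [207.3, 187.8], [239.5, 164.0]] [[197.2, 200.6], [221.6, 214.6], [253.2, 192.0], [207.6, 189.0], [240.6, 167.2]]
```

```bash
cat > fit2.py <<'E'
from fit import *
r=least_squares(f,[.518,-.312,-.1],loss="soft_l1"); print("trug",r.x[:2].round(4),np.degrees(r.x[2]).round(2),r.fun.reshape(-1,2).round(1).tolist())
pt=r.x
hx,hz=.085,.051
def deck(a):
    L=[]
    for x,y in [(.085,.07),(.085,-.07),(-.085,-.07),(-.085,.07)]:
        dx=x-hx; dz=.055-hz
        # a negative: knob edge low
        L.append([hx+dx*np.cos(a)-dz*np.sin(a)*1, y, hz+dx*-np.sin(-a)+dz*np.cos(a)])
    return L
# ensure sign: dx=-.17,a<0 -> z must drop
def sc(a): return [l if True else l for l in deck(a)]
head=[[None]]
td=un([[105,163],[325,95],[408,350],[188,422]],4.5,120,120)
sd=un([[325,400],[85,362],[90,168],[305,195]],4.2,330,220)
hd=[[-.095-.0,0,0]]
ch=[[.095,-.075,.022],[.095,.075,.022],[-.095,-.075,.022]]
sch=un([[65,415],[320,445]],4.2,330,220); tch=un([[422,370]],4.5,120,120)
def g(p):
    L=sc2(p[3]); P=tr(p,L)
    return np.r_[(proj(t,P)-td).ravel(),(proj(s,P)-sd).ravel(),(proj(s,tr(p,ch[:2]))-sch).ravel(),(proj(t,tr(p,ch[2:]))-tch).ravel()]
def sc2(a):
    L=[]
    for x,y in [(.085,.07),(.085,-.07),(-.085,-.07),(-.085,.07)]:
        dx=x-hx; dz=.055-hz
        L.append([hx+dx*np.cos(a)+dz*np.sin(a), y, hz-dx*np.sin(a)*-1*-1*-1+dz*np.cos(a)] if 0 else [hx+dx*np.cos(a)+dz*np.sin(a)*1, y, hz-dx*np.sin(-a)*1+dz*np.cos(a)])
    # z = hz - dx*sin(-a): dx=-.17,a=-.1 -> hz+.17*sin(.1) wrong -> flip
    return [[l[0],l[1],2*(hz+dz*np.cos(a))-l[2]] for l in L]
# simple, explicit version
def sc2(a):
    out=[]
    for x,y in [(.085,.07),(.085,-.07),(-.085,-.07),(-.085,.07)]:
        d=x-hx   # d<=0 ; height change = d*sin(-a): a<0 -> negative
        out.append([hx+d*np.cos(a), y, .055+d*np.sin(-a)])
    return out
r=least_squares(g,[.61,.22,.3,-.1],loss="soft_l1"); p=r.x
print("scale",p[:2].round(4),np.degrees(p[2]).round(2),"tilt",p[3].round(3),r.fun.reshape(-1,2).round(1).tolist())
k=tr(p,[[-.137,0,.081]])[0]; print("knob",k.round(4),proj(t,k),proj(s,k))
hd=[[x,y,.044] for x in(-.095,-.163) for y in(-.05,.095)]
crop(t,120,120,220,250,4.5,"o1",proj(t,np.r_[tr(p,sc2(p[3])+hd),[k]]))
crop(s,330,220,450,360,4.2,"o2",proj(s,np.r_[tr(p,sc2(p[3])+hd+ch),[k]]))
P=tr(pt,rim+bar+[[0,0,.12]])
crop(t,315,160,435,330,3.5,"o3",proj(t,P)); crop(s,180,130,300,230,5,"o4",proj(s,P))
a=[cv2.resize(cv2.imread(f"pics/o{i}.png"),(390,300)) for i in(1,2,3,4)]
cv2.imwrite("pics/ov.png",np.vstack([np.hstack(a[:2]),np.hstack(a[2:])]))
bx=[[x,y,.085] for x in(.175,-.175) for y in(.06,-.06)]
tb=np.array([[247,144.5],[291,146],[239,272],[282,273]],float)-[0,0]
rb=least_squares(lambda q:(proj(t,tr(q,bx))-tb[[0,1,2,3]]).ravel(),[.53,-.018,-.03]);print("boxes",rb.x[:2].round(4),np.degrees(rb.x[2]).round(2),rb.fun.round(1))
E
python3 fit2.py
```

```text
trug [ 0.5187 -0.3102] -6.93 [[0.1, -0.3], [-0.3, 1.1], [0.0, -0.0], [0.5, -0.5], [0.2, -0.1], [-0.7, -0.7], [-0.4, 0.4], [1.3, 0.9], [1.0, -1.2], [-0.4, -1.1], [-0.4, -2.7]]
scale [0.6184 0.2329] 20.05 tilt -0.104 [[-0.5, 0.4], [-1.6, -0.3], [-0.7, -0.1], [0.2, 0.2], [-0.2, -0.5], [-1.4, -0.2], [-0.3, -0.3], [0.1, 0.3], [-0.5, -1.8], [0.4, 0.4], [-0.2, -0.6]]
knob [0.4897 0.186  0.081 ] [[188.67632574 221.07464457]] [[379.04109969 238.06428779]]
boxes [ 0.5289 -0.0187] -2.44 [ 0.1 -0.7 -0.5  0.3 -0.9 -0.6  1.3  1. ]
```

View pics/ov.png

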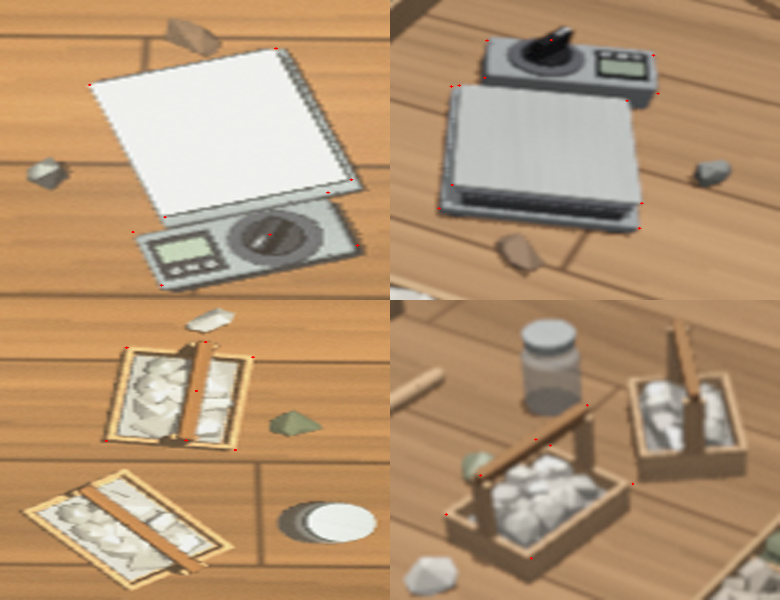

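The overlays match to within about 1–2 px, so A is confirmed. I'll go above the knob and look with the wrist camera.

Emit:
drive_tool(offset=[[0.033, -0.039, 0], [0.033, -0.039, 0], [0.033, -0.039, 0], [0.033, -0.039, 0], [0.033, -0.039, 0], [0.033, -0.039, 0], [0.033, -0.039, 0], [0.033, -0.042, 0]], dr=[[0, 0, -2.5], [0, 0, -2.5], [0, 0, -2.5], [0, 0, -2.5], [0, 0, -2.5], [0, 0, -2.5], [0, 0, -2.5], [0, 0, -2.5]], fingers=0)

```text
time_s: 1.15
tool_pos: [0.493, 0.1776, 0.2009]
eef_rot: [-90.3, 0.1, -44.4]
wrist_force: [1.0, 1.5, 0.1]
opening: 0.501
```

Emit:
drive_tool(offset=[[0, 0, 0], [0, 0, 0]], dr=[[0, 0, 0], [0, 0, 0]])

```text
time_s: 1.4
tool_pos: [0.494, 0.1749, 0.1997]
eef_rot: [-90.4, 0.2, -44.8]
wrist_force: [-0.7, 0.1, -0.1]
opening: 0.499
```

```bash
cat > cap.py <<'E'
import sys
from workcell import readout, imaging
import cv2,numpy as np
tag=sys.argv[1]
s=readout.state(); print(s["time_s"],s["tool_pos"].round(4),s["eef_rot"].round(2),s["joints"].round(1),s["wrist_force"].round(1),s["ft_torque"].round(2),round(s["opening"],3))
for n in sys.argv[2:]:
    c=imaging.capture(n); cv2.imwrite(f"pics/{n}{tag}.png",c["pixels"][:,:,::-1]); np.savez(f"pics/{n}{tag}.npz",**c)
E
python3 cap.py 1 wrist top scene
```

```text
1.4 [0.494  0.1749 0.1997] [-90.43   0.19 -44.76] [ 13.3   2.1  82.2  -0.1  96.1 -31.9] [-0.7  0.1 -0.1] [-0.02  0.02  0.01] 0.499
```

View pics/wrist1.png

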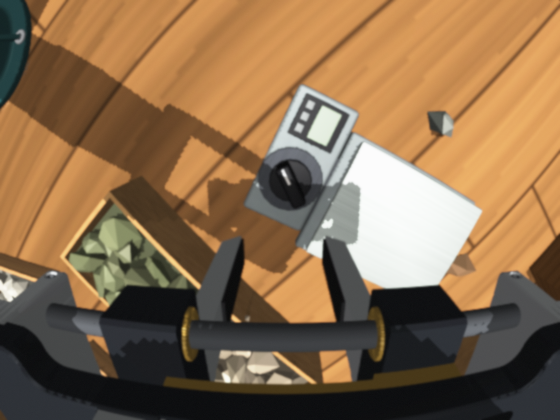

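The wrist view shows the knob at (288,178), with its bar from about (280,163) to (297,198). The deck is below right at (400,220).

Run:
```python
from h import *
crop(load("wrist1"),235,75,495,285,3,"w1")
```

```text
(no output)
```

View pics/w1.png

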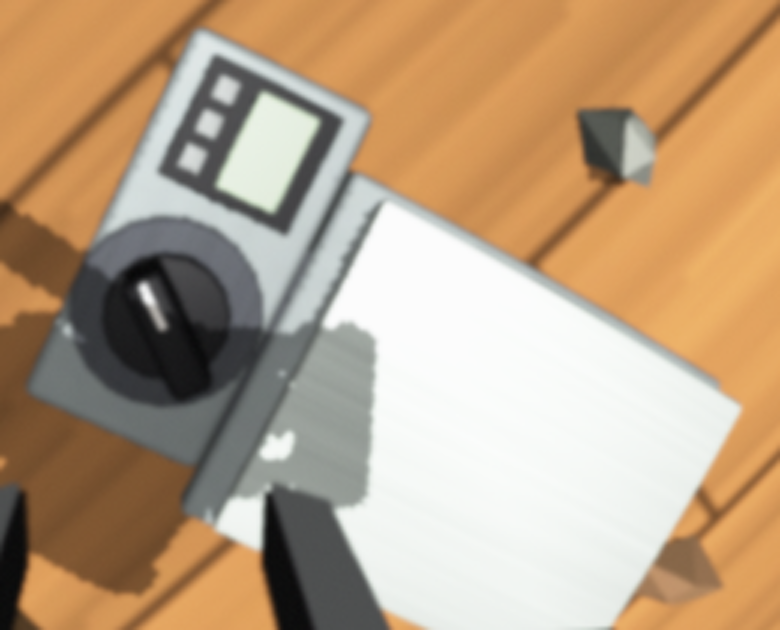

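```bash
cat > fit3.py <<'E'
import io,contextlib
with contextlib.redirect_stdout(io.StringIO()):
    from fit2 import *
w=load("wrist1")
W=un([[200,30],[28,388],[370,118],[190,465],[385,203],[740,407],[215,525],[350,172],[185,512]],3,235,75)
def Pw(p):
    d=sc2(p[3]); return tr(p,[[-p[4],.095,.044],[-p[4],-.05,.044],[-.095,.095,.044],[-.095,-.05,.044],d[3],d[0],d[2],[-.095,.075,.022],[-.095,-.075,.022]])
for wt in (1,):
    r=least_squares(lambda p:np.r_[g(p),(projw(w,Pw(p))-W).ravel()],[.61,.22,.33,-.1,.175],loss="soft_l1")
    p=r.x;print(p[:2].round(4),np.degrees(p[2]).round(2),p[3:].round(3));print(r.fun.reshape(-1,2).round(1).tolist())
r2=least_squares(lambda p:(projw(w,Pw(p))-W).ravel(),[.61,.22,.33,-.1,.175],loss="soft_l1");q=r2.x
print("wrist only",q[:2].round(4),np.degrees(q[2]).round(2),q[3:].round(3),r2.fun.round(1))
for v in(p,q): print("knob",tr(v,[[-.137,0,.081]])[0].round(4))
# knob bar: fit top-face axis endpoints + disc
B=un([[143,270],[193,390]],3,235,75)
def b(k): 
    e=np.array([np.cos(k[2]),np.sin(k[2])])*.021
    return (projw(w,[[k[0]-e[0],k[1]-e[1],.088],[k[0]+e[0],k[1]+e[1],.088]])-B).ravel()
r=least_squares(b,[.49,.186,-.9]);print("bar",r.x[:2],np.degrees(r.x[2]),r.fun)
E
python3 fit3.py
```

```text
[0.6173 0.2347] 19.7 [-0.118  0.167]
[[-1.0, 0.6], [-2.0, 0.1], [-1.4, 0.5], [-0.5, 0.5], [0.5, -0.4], [-0.7, -0.3], [0.5, 0.2], [0.9, 1.1], [0.1, -2.0], [1.0, 0.5], [-1.0, 0.0], [0.7, -0.9], [-1.1, 4.0], [6.1, 1.5], [4.4, 5.4], [-2.2, -1.5], [0.0, 0.5], [-3.5, 1.1], [0.1, -0.7], [-4.3, 0.8]]
wrist only [0.6172 0.2358] 19.88 [-0.126  0.167] [ 0.7 -1.5 -0.8  3.6  6.4  0.8  5.1  5.  -2.  -2.2  0.6 -0.5 -2.7  0.2
  0.4 -1.3 -3.6  0.4]
knob [0.4883 0.1886 0.081 ]
knob [0.4883 0.1892 0.081 ]
bar [0.48803667 0.19202188] -22.323572978957817 [-0.28852958 -0.71018511  0.29727279  0.75526836]
```

Run:
```python
from h import *
t=load("top0");crop(t,172,205,212,238,10,"k1"); crop(load("top1"),172,205,212,238,10,"k3");crop(load("wrist1"),255,145,325,215,6,"k2"); 
crop(load("scene0"),360,225,400,258,10,"k4")
a=[cv2.resize(cv2.imread(f"pics/k{i}.png"),(390,300 if i!=2 else 390)) for i in(1,2,3,4)]
a=[np.vstack([x,np.zeros((390-x.shape[0],390,3),np.uint8)])[:300] if i!=1 else x[:300] for i,x in enumerate(a)]
cv2.imwrite("pics/kk.png",np.vstack([np.hstack(a[:2]),np.hstack(a[2:])]))
```

```text
(no output)
```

View pics/kk.png

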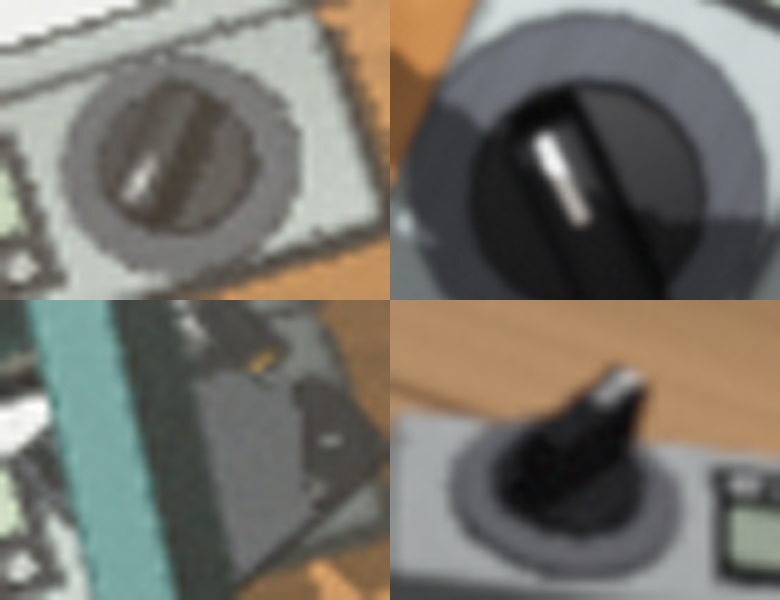

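Run:
```python
from h import *
cams=[("top0",proj,(172,205,212,238)),("wrist1",projw,(255,145,325,215)),("scene0",proj,(360,222,400,255))]
rows=[]
for ang in(-20,-30):
    a=np.radians(ang);u=np.array([np.cos(a),np.sin(a)]);v=np.array([-u[1],u[0]]);row=[]
    for n,f,(x0,y0,x1,y1) in cams:
        k=260/(x1-x0)
        im=cv2.resize(load(n)["pixels"][y0:y1,x0:x1,::-1],None,fx=k,fy=k,interpolation=cv2.INTER_CUBIC)
        for z,col in((.088,(0,0,255)),(.058,(0,255,0))):
            P=[[*(np.array([.4885,.189])+i*.021*u+j*.007*v),z] for i,j in((1,1),(1,-1),(-1,-1),(-1,1))]
            q=((f(load(n),P)-[x0,y0]+.5)*k).astype(np.int32)
            cv2.polylines(im,[q],True,col,1)
        row.append(cv2.copyMakeBorder(im,0,300-im.shape[0],0,0,cv2.BORDER_CONSTANT))
    rows.append(np.hstack([r[:300] for r in row]))
cv2.imwrite("pics/kr.png",np.vstack(rows))
```

```text
(no output)
```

View pics/kr.png

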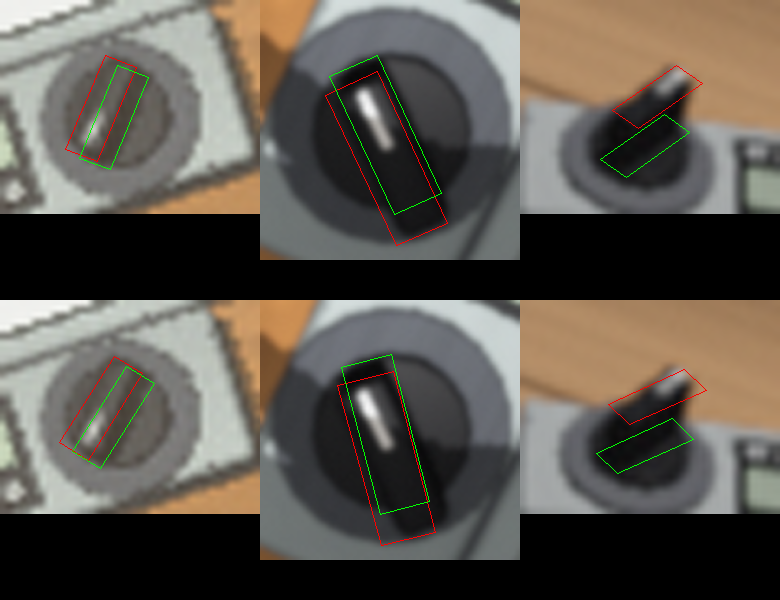

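The bar angle fits at about −22° in the wrist and scene views. Lining up over the knob.

Emit:
drive_tool(offset=[[-0.003, 0.006, -0.02], [-0.002, 0.006, -0.02], [0, 0.002, -0.02], [0, 0, 0], [0, 0, 0]], dr=[[0, 0, 7.5], [0, 0, 7.5], [0, 0, 7.5], [0, 0, 0], [0, 0, 0]])

```text
time_s: 2.17
tool_pos: [0.486, 0.1958, 0.141]
eef_rot: [-90.2, 0.0, -21.0]
wrist_force: [0.2, -0.8, 0.5]
opening: 0.499
```

```bash
python3 cap.py 2 wrist
```

```text
2.175 [0.486  0.1958 0.141 ] [-9.016e+01  5.000e-02 -2.101e+01] [ 15.8   3.   88.   -0.1  89.1 -53.2] [ 0.2 -0.8  0.5] [ 0.04 -0.04 -0.05] 0.499
```

View pics/wrist2.png

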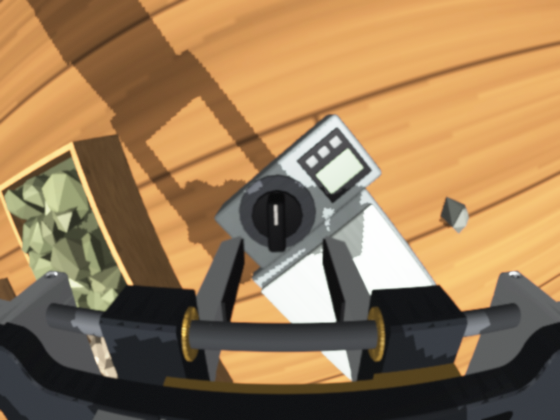

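The bar is vertical in the view at column 277, against 283 for the middle of the jaws. So the knob lies about 5 mm to the −z jaw side, which agrees with the model. Shift and descend.

Emit:
drive_tool(offset=[[0.0025, -0.0065, -0.015], [0, 0, -0.015], [0, 0, -0.015], [0, 0, 0], [0, 0, 0]], dr=[[0, 0, -1], [0, 0, 0], [0, 0, 0], [0, 0, 0], [0, 0, 0]])

```text
time_s: 2.85
tool_pos: [0.4889, 0.1884, 0.0934]
eef_rot: [-90.1, 0.0, -22.2]
wrist_force: [0.3, 0.2, -1.2]
opening: 0.5
```

```bash
python3 cap.py 3 wrist
```

```text
2.85 [0.4889 0.1884 0.0934] [-9.014e+01  2.000e-02 -2.222e+01] [ 14.9   4.6  91.8  -0.1  83.7 -52.8] [ 0.3  0.2 -1.2] [-0.03  0.    0.  ] 0.5
```

View pics/wrist3.png

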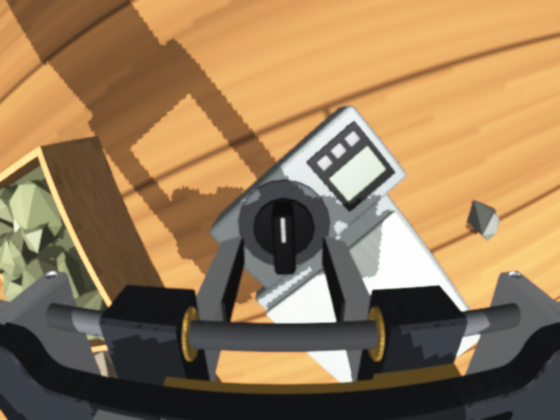

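The bar is now centred at column 284. Descend to the grip height and close.

Emit:
drive_tool(offset=[[0, 0, -0.013], [0, 0, -0.013], [0, 0, -0.003], [0, 0, 0]], dr=[[0, 0, 0], [0, 0, 0], [0, 0, 0], [0, 0, 0]])

```text
time_s: 3.4
tool_pos: [0.4889, 0.1885, 0.0626]
eef_rot: [-90.1, -0.0, -22.2]
wrist_force: [0.2, 0.4, -0.1]
opening: 0.503
```

Emit:
drive_tool(offset=[[0, 0, 0], [0, 0, 0], [0, 0, 0], [0, 0, 0], [0, 0, 0]], dr=[[0, 0, 0], [0, 0, 0], [0, 0, 0], [0, 0, 0], [0, 0, 0]], fingers=1, force=40)

```text
time_s: 4.03
tool_pos: [0.4896, 0.1887, 0.0636]
eef_rot: [-90.1, -0.1, -22.2]
wrist_force: [-0.3, 0.4, -0.8]
opening: 0.143
```

```bash
python3 cap.py 4 wrist
```

```text
4.025 [0.4896 0.1887 0.0636] [-9.006e+01 -9.000e-02 -2.222e+01] [ 15.    5.9  94.   -0.1  80.1 -52.8] [-0.3  0.4 -0.8] [ 0.06 -0.02 -0.06] 0.143
```

View pics/wrist4.png

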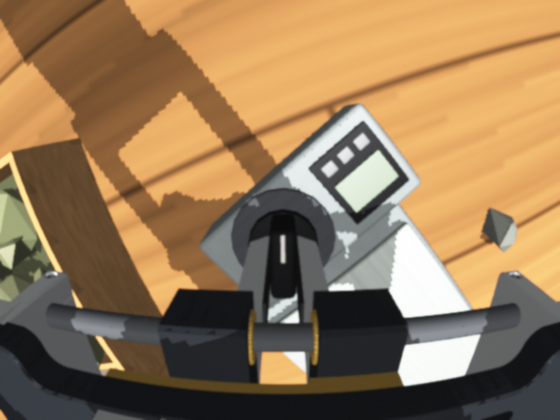

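The opening is 13.4 mm, so the bar is gripped. Turn clockwise, in stages.

Emit:
drive_tool(offset=[[0, 0, 0], [0, 0, 0], [0, 0, 0], [0, 0, 0]], dr=[[0, 0, -7], [0, 0, -7], [0, 0, -7], [0, 0, -7]])

```text
time_s: 4.58
tool_pos: [0.4893, 0.1883, 0.0636]
eef_rot: [-90.1, -0.1, -51.0]
wrist_force: [-0.4, -0.1, 0.5]
opening: 0.145
```

Emit:
drive_tool(offset=[[0, 0, 0], [0, 0, 0], [0, 0, 0], [0, 0, 0], [0, 0, 0]], dr=[[0, 0, -7], [0, 0, -7], [0, 0, -7], [0, 0, 0], [0, 0, 0]])

```text
time_s: 5.2
tool_pos: [0.489, 0.1881, 0.0636]
eef_rot: [-90.2, -0.1, -72.5]
wrist_force: [-0.8, 0.3, -0.5]
opening: 0.146
```

```bash
python3 cap.py 5 wrist scene top
```

```text
5.2 [0.489  0.1881 0.0636] [-90.16  -0.12 -72.53] [14.9  6.  93.9 -0.1 80.3 -2.5] [-0.8  0.3 -0.5] [-0.06 -0.02 -0.1 ] 0.146
```

View pics/scene5.png

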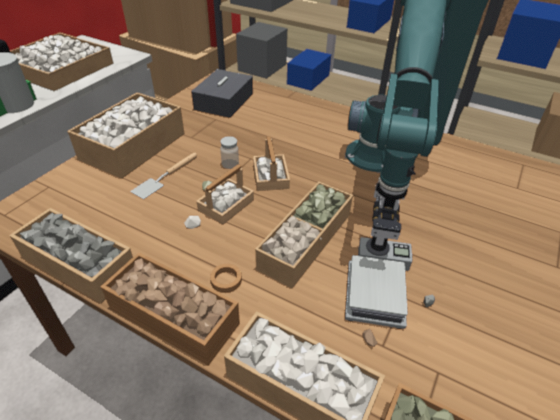

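View pics/top5.png

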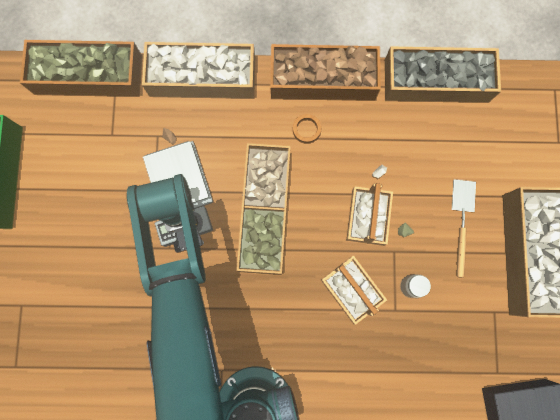

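View pics/wrist5.png

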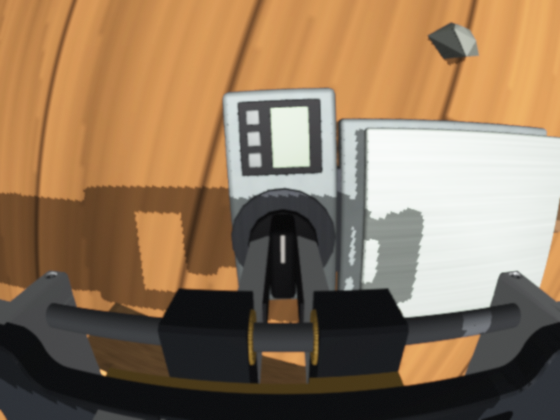

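The knob has turned 50.3° with the grip firm and little side force. I'll turn about 10° more, then release, back off and measure the tilt close up.

Emit:
drive_tool(offset=[[0, 0, 0], [0, 0, 0], [0, 0, 0], [0, 0, 0]], dr=[[0, 0, -6], [0, 0, -4], [0, 0, 0], [0, 0, 0]])

```text
time_s: 5.85
tool_pos: [0.4889, 0.1881, 0.0636]
eef_rot: [-90.2, -0.1, -82.6]
wrist_force: [-0.9, 0.1, 0.5]
opening: 0.146
```

Emit:
drive_tool(offset=[[0, 0, 0], [0, 0, 0], [0, 0, 0]], dr=[[0, 0, 0], [0, 0, 0], [0, 0, 0]], fingers=0)

```text
time_s: 6.22
tool_pos: [0.4891, 0.1882, 0.0637]
eef_rot: [-90.2, -0.1, -82.5]
wrist_force: [0.0, 0.1, 0.4]
opening: 0.426
```

Emit:
drive_tool(offset=[[0, 0, 0.02], [0, 0, 0.03], [0, 0, 0.03], [0, 0, 0.02], [0, 0, 0.0], [0, 0, 0]], dr=[[0, 0, 0], [0, 0, 0], [0, 0, 0], [0, 0, 0], [0, 0, 0], [0, 0, 0]])

```text
time_s: 6.98
tool_pos: [0.4878, 0.1878, 0.1649]
eef_rot: [-90.3, -0.2, -82.5]
wrist_force: [-0.6, 0.3, -0.9]
opening: 0.5
```

```bash
python3 cap.py 6 wrist scene; python3 -c "
import numpy as np;c=np.load('pics/wrist6.npz');print(c['pose'].round(3))"
```

```text
6.975 [0.4878 0.1878 0.1649] [-90.32  -0.16 -82.47] [14.9  2.4 85.8 -0.1 92.1  7.4] [-0.6  0.3 -0.9] [-0.07  0.03  0.01] 0.5
[[ 0.991  0.128  0.032  0.479]
 [ 0.131 -0.953 -0.274  0.268]
 [-0.004  0.275 -0.961  0.343]
 [ 0.     0.     0.     1.   ]]
```

View pics/wrist6.png

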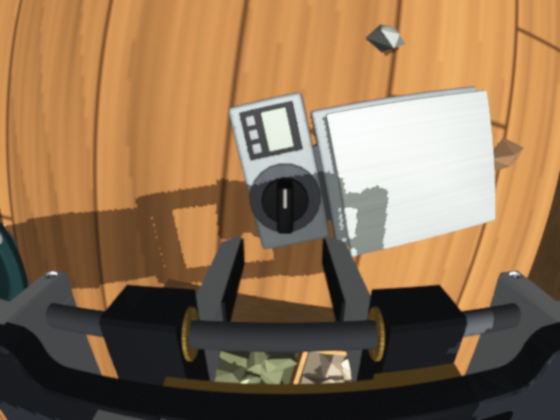

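Emit:
drive_tool(offset=[[0.035, -0.006, 0], [0.035, -0.006, 0], [0.035, -0.006, 0], [0, 0, 0], [0, 0, 0]], dr=[[0, 0, 0], [0, 0, 0], [0, 0, 0], [0, 0, 0], [0, 0, 0]])

```text
time_s: 7.7
tool_pos: [0.5918, 0.1691, 0.1579]
eef_rot: [-91.0, -0.2, -82.4]
wrist_force: [0.1, 0.8, 0.0]
opening: 0.501
```

```bash
python3 cap.py 7 wrist scene
```

```text
7.7 [0.5918 0.1691 0.1579] [-91.01  -0.17 -82.4 ] [10.7 14.9 72.5 -0.1 93.6  3.1] [0.1 0.8 0. ] [-0.06  0.07  0.  ] 0.501
```

View pics/wrist7.png

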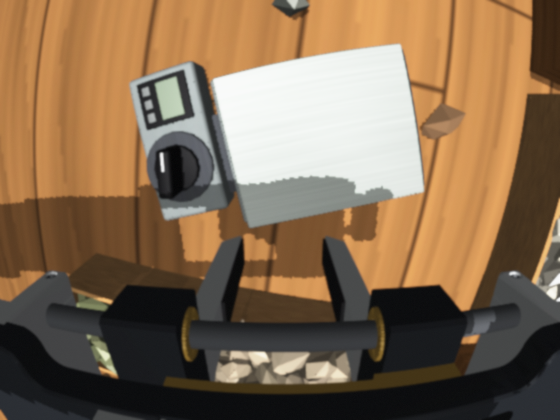

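```bash
cat > rapid.py <<'E'
from h import *
from scipy.optimize import least_squares
from scipy.ndimage import map_coordinates
D=np.array([[.085,.07],[.085,-.07],[-.085,-.07],[-.085,.07]])
def deckpts(p,n=40):
    # p: x,y,yaw,tilt,z_hinge ; tilt about hinge
    L=[]
    for i in range(4):
        a,b=D[i],D[(i+1)%4]
        for s in np.linspace(.06,.94,n):
            x,y=a+(b-a)*s; d=x-.085; L.append([.085+d*np.cos(p[3]),y,.055-d*np.sin(p[3])*1.0 if 0 else .055+d*np.sin(-p[3])])
    L=np.array(L); c,s=np.cos(p[2]),np.sin(p[2])
    return np.c_[p[0]+c*L[:,0]-s*L[:,1],p[1]+s*L[:,0]+c*L[:,1],L[:,2]]
def measure(cam,f,p,rad,mask=None):
    g=cv2.GaussianBlur(cam["pixels"][:,:,2].astype(float),(0,0),.7)
    P=deckpts(p); q=f(cam,P); c=f(cam,deckpts(p).mean(0)[None])[0]
    n=40; out=[]
    for i in range(4):
        t=q[(i+1)*n-1]-q[i*n]; nn=np.array([t[1],-t[0]])/np.linalg.norm(t)
        if nn@(q[i*n+n//2]-c)<0: nn=-nn
        for j in range(i*n,(i+1)*n):
            r=np.arange(-rad,rad+.01,.2); xy=q[j][:,None]+nn[:,None]*r
            if xy.min()<1 or xy[0].max()>557 or xy[1].max()>417: continue
            v=map_coordinates(g,[xy[1],xy[0]],order=1); d=-np.gradient(v)   # bright inside -> dark outside
            k=d.argmax()
            if d[k]<2.0 or k in(0,len(r)-1): continue
            w=d[max(0,k-3):k+4]; rr=r[max(0,k-3):k+4]; w=np.maximum(w,0)
            out.append((j,nn,q[j]+nn*(w@rr/w.sum())))
    return out
def fit(views,p0,free_cam=True,tilt_off=None,sT=.002,sR=.003,iters=8,verbose=True,rad0=6):
    # views: list (cam,f,skip-edge set)
    nv=len(views); x=np.r_[p0,np.zeros(6*nv)]
    def camc(v,d):
        c=dict(v[0]); T=np.eye(4); T[:3,:3]=cv2.Rodrigues(d[:3])[0]; T[:3,3]=d[3:]
        M=c["pose"]@T; c["pose"]=M; return c
    for it in range(iters):
        rad=rad0 if it<3 else 2.5
        ms=[]
        for i,v in enumerate(views):
            pp=x[:4].copy(); pp[3]+=v[3]
            ms.append([m for m in measure(camc(v,x[4+6*i:10+6*i]),v[1],pp,rad) if m[0]//40 not in v[2]])
        def res(x):
            R=[]
            for i,v in enumerate(views):
                pp=x[:4].copy(); pp[3]+=v[3]
                q=v[1](camc(v,x[4+6*i:10+6*i]),deckpts(pp))
                R.append(np.array([m[1]@(q[m[0]]-m[2]) for m in ms[i]])/.5/np.sqrt(len(ms[i])/8))
                d=x[4+6*i:10+6*i]; R.append(d[:3]/sR); R.append(d[3:]/sT)
            return np.concatenate(R)
        r=least_squares(res,x,loss="soft_l1"); x=r.x
    J=r.jac; cov=np.linalg.pinv(J.T@J)
    print(x[:2].round(4),"yaw",np.degrees(x[2]).round(2),"tilt",x[3].round(4),"+-",np.sqrt(cov[3,3]).round(4),"n",[[sum(m[0]//40==e for m in mm) for e in range(4)] for mm in ms],"cost",round(r.cost,2))
    return x,ms
E
cat > r1.py <<'E'
from rapid import *
W7,W6,S6,S7,S5,S0,T0=[load(n) for n in("wrist7","wrist6","scene6","scene7","scene5","scene0","top0")]
p0=np.array([.6173,.2347,np.radians(19.7),-.01])
fit([(W7,projw,(),0)],p0)
fit([(W6,projw,(2,),0)],p0)
fit([(S7,proj,(),0)],p0)
fit([(S6,proj,(),0)],p0)
fit([(S0,proj,(),0)],p0-[0,0,0,.105],rad0=4)
fit([(T0,proj,(),0)],p0-[0,0,0,.105],rad0=4)
d=-np.radians(60.3)*.1
x,ms=fit([(W7,projw,(),0),(W6,projw,(2,),0),(S6,proj,(),0),(S0,proj,(),d),(T0,proj,(),d)],p0)
print(x[4:].reshape(-1,6).round(4))
im=cv2.resize(W7["pixels"][:,:,::-1],None,fx=3,fy=3)
for m in ms[0]: cv2.circle(im,tuple(int(round(v)) for v in (m[2]+.5)*3),2,(0,0,255),-1)
cv2.imwrite("pics/r7.png",im[60:720,330:1320][:, :][:600,:800] if 0 else cv2.resize(im[60:720,330:1320],(800,533)))
E
python3 r1.py
```

```text
[0.6175 0.2363] yaw 19.86 tilt -0.0085 +- 0.0164 n [[40, 40, 40, 40]] cost 7.61
[0.612  0.2384] yaw 19.69 tilt 0.0196 +- 0.0181 n [[40, 40, 0, 39]] cost 3.26
[0.6204 0.2326] yaw 20.45 tilt 0.0032 +- 0.012 n [[40, 27, 40, 40]] cost 8.21
[0.617  0.2338] yaw 19.94 tilt 0.0064 +- 0.0122 n [[40, 39, 39, 40]] cost 1.7
[0.6178 0.2335] yaw 20.41 tilt -0.0942 +- 0.0111 n [[40, 37, 40, 40]] cost 3.99
[0.6189 0.2348] yaw 19.93 tilt -0.0495 +- 0.048 n [[40, 40, 40, 40]] cost 0.91
[0.6162 0.2364] yaw 19.82 tilt 0.0078 +- 0.0065 n [[40, 40, 40, 40], [40, 40, 0, 39], [40, 39, 38, 40], [40, 35, 40, 40], [40, 40, 40, 40]] cost 20.27
[[-0.0002 -0.0009 -0.0002 -0.0014  0.0001 -0.0014]
 [-0.0004  0.0007  0.0002  0.0039  0.0011  0.0072]
 [-0.0001  0.002  -0.0003  0.0005  0.     -0.0003]
 [-0.0002  0.0021 -0.0001  0.0006 -0.     -0.0001]
 [-0.0012 -0.001  -0.0004 -0.0001  0.0004 -0.0006]]
```

View pics/r7.png

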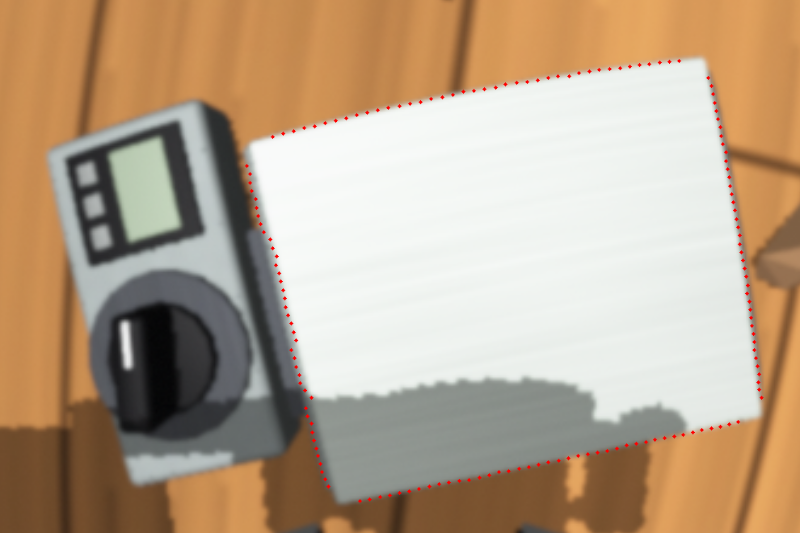

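All the views put the tilt near zero (−0.008 to +0.008, ±0.007). I'll take a more oblique view from the side for a sharper check.

Emit:
drive_tool(offset=[[0.0, 0.02, 0.012], [0.0, 0.02, 0.01], [0.0, 0.02, 0.01], [0, 0.02, 0.008], [0, 0.015, 0.008], [0, 0, 0], [0, 0, 0]], dr=[[-8, 0, 0], [-8, 0, 0], [-8, 0, 0], [-8, 0, 0], [-8, 0, 0], [0, 0, 0], [0, 0, 0]])

```text
time_s: 8.68
tool_pos: [0.587, 0.2663, 0.2112]
eef_rot: [-96.9, -40.9, -80.2]
wrist_force: [-0.6, -0.9, 0.0]
opening: 0.501
```

```bash
python3 cap.py 8 wrist scene
```

```text
8.675 [0.587  0.2663 0.2112] [-96.9  -40.91 -80.23] [ 36.   35.7  47.8 -37.1 118.6  17. ] [-0.6 -0.9  0. ] [0.25 0.   0.02] 0.501
```

View pics/wrist8.png

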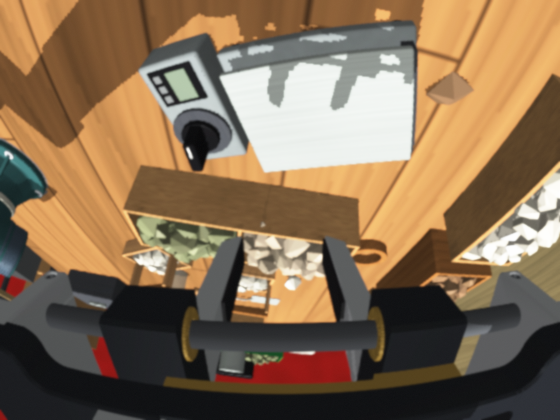

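```bash
cat > r2.py <<'E'
from rapid import *
W7,W8,W6,S6,S8,S0,T0=[load(n) for n in("wrist7","wrist8","wrist6","scene6","scene8","scene0","top0")]
p0=np.array([.617,.235,np.radians(19.8),0.])
d=-np.radians(60.3)*.1
x,ms=fit([(W8,projw,(),0)],p0,rad0=6)
fit([(W8,projw,(),0)],p0,rad0=6,sT=.001,sR=.002)
fit([(W8,projw,(3,),0)],p0,rad0=6)
fit([(W7,projw,(),0),(W8,projw,(),0)],p0)
fit([(W7,projw,(),0),(W8,projw,(),0),(S6,proj,(),0),(S0,proj,(),d),(T0,proj,(),d)],p0)
im=cv2.resize(W8["pixels"][:,:,::-1],None,fx=3,fy=3)
for m in ms[0]: cv2.circle(im,tuple(int(round(v)) for v in (m[2]+.5)*3),1,(0,0,255),-1)
cv2.imwrite("pics/r8.png",cv2.resize(im[0:560,400:1300],(800,498)))
E
python3 r2.py
```

```text
[0.6184 0.2365] yaw 19.98 tilt 0.0012 +- 0.0109 n [[40, 40, 40, 39]] cost 2.12
[0.6183 0.2366] yaw 20.05 tilt -0.0023 +- 0.0087 n [[40, 40, 40, 39]] cost 2.22
[0.6186 0.2358] yaw 19.95 tilt 0.0034 +- 0.0108 n [[40, 40, 40, 0]] cost 1.0
[0.618  0.2364] yaw 19.92 tilt -0.001 +- 0.0085 n [[40, 40, 40, 40], [40, 40, 40, 39]] cost 9.66
[0.6181 0.2358] yaw 19.88 tilt 0.0043 +- 0.0057 n [[40, 40, 40, 40], [40, 40, 40, 39], [40, 39, 39, 40], [40, 35, 40, 40], [40, 40, 40, 40]] cost 16.74
```

View pics/r8.png

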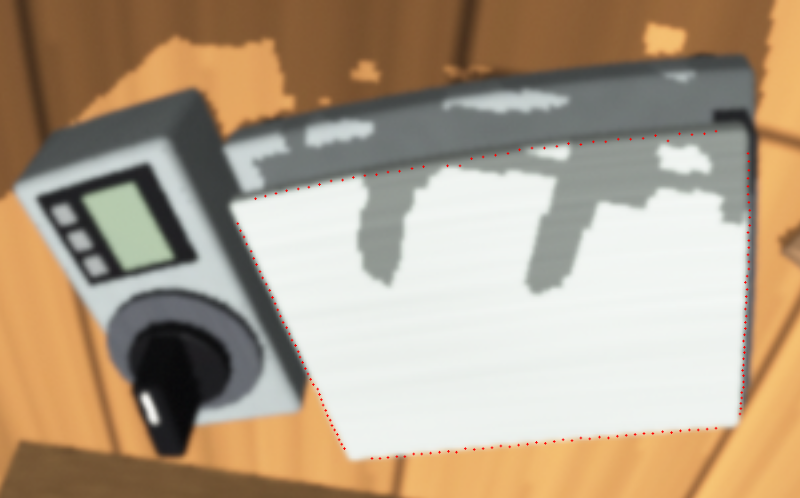

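Level to within about 0.005 rad across the independent fits. The scale is at (0.618, 0.236), yaw 19.9°. Next, untilt and go to the trug.

Emit:
drive_tool(offset=[[0, -0.03, 0.01], [0, -0.03, 0.01], [0, -0.03, 0.01], [0, -0.03, 0.01], [0, -0.03, 0.01]], dr=[[8, 0, 0], [8, 0, 0], [8, 0, 0], [8, 0, 0], [8, 0, 0]])

```text
time_s: 9.4
tool_pos: [0.5854, 0.1085, 0.2631]
eef_rot: [-90.1, -0.2, -82.7]
wrist_force: [1.1, -0.3, -0.5]
opening: 0.499
```

Emit:
drive_tool(offset=[[-0.01, -0.045, 0], [-0.01, -0.05, 0], [-0.01, -0.05, 0], [-0.01, -0.05, 0], [-0.01, -0.05, 0], [-0.01, -0.05, 0], [0, -0.05, 0], [0, -0.03, 0]], dr=[[0, 0, -10], [0, 0, -10], [0, 0, -10], [0, 0, -10], [0, 0, -10], [0, 0, -10], [0, 0, -10], [0, 0, -10]])

```text
time_s: 10.4
tool_pos: [0.5129, -0.2925, 0.2805]
eef_rot: [-88.3, 0.6, -167.1]
wrist_force: [0.4, 0.2, 0.6]
opening: 0.501
```

```bash
python3 cap.py 9
```

```text
10.4 [ 0.5129 -0.2925  0.2805] [ -88.29    0.57 -167.08] [-34.8   8.9  65.8  -0.7 103.6  42.1] [0.4 0.2 0.6] [-0.    0.14  0.02] 0.501
```

```bash
cat > delta.py <<'E'
import sys,numpy as np
from scipy.spatial.transform import Rotation as R
from workcell import readout
x,y,z,yaw=map(float,sys.argv[1:5]); s=readout.state()
d=(R.from_euler("xyz",[-90,0,yaw],degrees=True)*R.from_euler("xyz",s["eef_rot"],degrees=True).inv()).as_rotvec(degrees=True)
print("now",s["time_s"],s["tool_pos"].round(4),s["eef_rot"].round(2),"F",s["wrist_force"].round(2),"j",s["joints"].round(1),"open",round(s["opening"],3)); print("delta",(np.array([x,y,z])-s["tool_pos"]).round(4),"dr",d.round(2))
E
python3 delta.py .519 -.310 .23 -187
```

```text
now 10.4 [ 0.5129 -0.2925  0.2805] [ -88.29    0.57 -167.08] F [0.37 0.18 0.59] j [-34.8   8.9  65.8  -0.7 103.6  42.1] open 0.501
delta [ 0.0061 -0.0175 -0.0505] dr [  1.69   0.67 -19.91]
```

Emit:
drive_tool(offset=[[0.002, 0, -0.015], [0.002, 0, -0.015], [0.0, 0, -0.01], [0, 0, 0], [0, 0, 0]], dr=[[0.8, 0.3, -7], [0.8, 0.3, -6], [0, 0, -4], [0, 0, 0], [0, 0, 0]])

```text
time_s: 11.02
tool_pos: [0.5097, -0.3009, 0.2474]
eef_rot: [-89.5, 0.8, 174.3]
wrist_force: [0.1, 0.1, -0.1]
opening: 0.5
```

```bash
python3 delta.py .519 -.310 .23 -187;python3 cap.py 10 wrist top
```

```text
now 11.025 [ 0.5097 -0.3009  0.2474] [-89.53   0.79 174.31] F [ 0.13  0.1  -0.09] j [-36.    9.4  68.9  -0.  100.7  59.7] open 0.5
delta [ 0.0093 -0.0091 -0.0174] dr [ 0.56  0.74 -1.31]
11.025 [ 0.5097 -0.3009  0.2474] [-89.53   0.79 174.31] [-36.    9.4  68.9  -0.  100.7  59.7] [ 0.1  0.1 -0.1] [ 0.02  0.19 -0.  ] 0.5
```

View pics/wrist10.png

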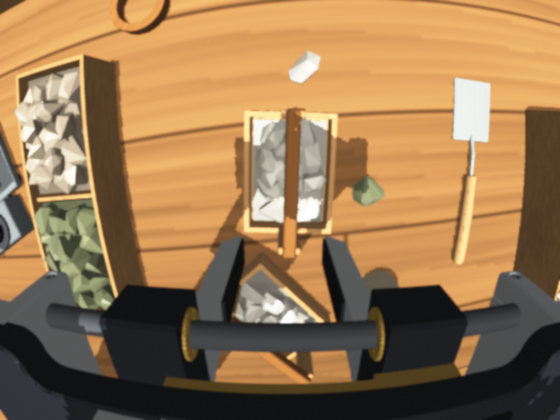

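View pics/top10.png

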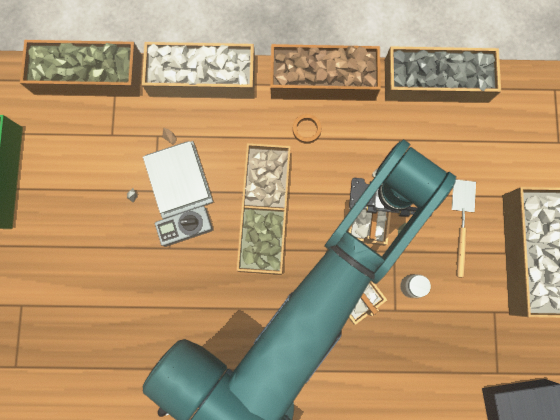

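The wrist view shows the far trug's bar from (293,110) to (290,253), with the near decoy below it at (280,300).

Run:
```python
from fit import *
w=load("wrist10")
crop(w,230,95,350,265,3.5,"w10")
for z0 in (.12,):
    P=tr([.5187,-.3102,np.radians(-6.93)],rim+bar); print(projw(w,P).round(1).tolist())
```

```text
[[244.3, 112.7], [337.2, 115.1], [330.7, 234.7], [244.5, 233.2], [293.8, 111.7], [289.5, 260.7]]
```

View pics/w10.png

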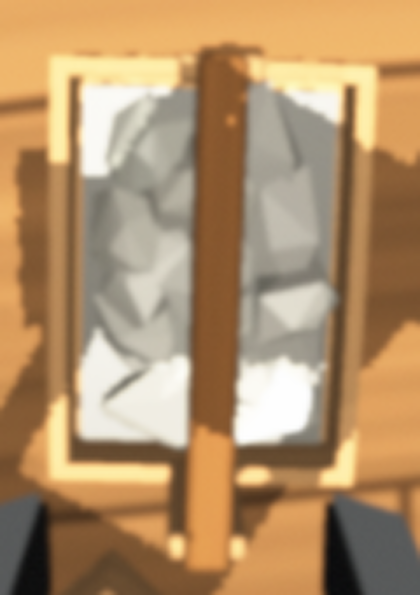

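```bash
python3 - <<'E'
from fit import *
w=load("wrist10")
m=un([[49,58],[377,66],[354,487],[48,480],[222,48],[207,570]],3.5,230,95)
r=least_squares(lambda p:(projw(w,tr(p,rim+bar))-m).ravel(),[.5187,-.31,-.12],loss="soft_l1");print(r.x[:2],np.degrees(r.x[2]),r.fun.reshape(-1,2).round(1).tolist())
r=least_squares(lambda p:np.r_[(projw(w,tr(p,rim+bar))-m).ravel(),f(p)],[.5187,-.31,-.12],loss="soft_l1");print(r.x[:2],np.degrees(r.x[2]))
E
python3 delta.py .5175 -.3105 .092 -187.2
```

```text
[ 0.52113679 -0.3098237 ] -7.016465159926975 [[0.3, -0.6], [-0.6, -0.3], [-0.5, -0.8], [0.5, -0.4], [0.2, 0.9], [0.0, 1.2]]
[ 0.52069296 -0.30984953] -7.011130242369371
now 11.125 [ 0.5101 -0.3007  0.2473] [-89.53   0.79 174.33] F [ 0.16 -0.78  0.57] j [-36.    9.5  68.9  -0.  100.7  59.7] open 0.497
delta [ 0.0074 -0.0098 -0.1553] dr [ 0.56  0.73 -1.53]
```

Emit:
drive_tool(offset=[[0.0104, -0.0093, -0.02], [0, 0, -0.03], [0, 0, -0.02], [0, 0, 0], [0, 0, 0]], dr=[[0.5, 0.7, -1.3], [0, 0, 0], [0, 0, 0], [0, 0, 0], [0, 0, 0]])

```text
time_s: 11.75
tool_pos: [0.5222, -0.3108, 0.1807]
eef_rot: [-89.7, 0.5, 173.1]
wrist_force: [0.4, -0.0, -0.1]
opening: 0.502
```

```bash
python3 delta.py .5205 -.310 .092 -187.0; python3 cap.py 11 wrist
```

```text
now 11.75 [ 0.5222 -0.3108  0.1807] [-89.73   0.48 173.14] F [ 0.37 -0.02 -0.06] j [-36.1  12.3  73.1  -0.   94.1  60.8] open 0.502
delta [-0.0017  0.0008 -0.0887] dr [ 0.33  0.45 -0.14]
11.75 [ 0.5222 -0.3108  0.1807] [-89.73   0.48 173.14] [-36.1  12.3  73.1  -0.   94.1  60.8] [ 0.4 -0.  -0.1] [0.03 0.15 0.  ] 0.502
```

View pics/wrist11.png

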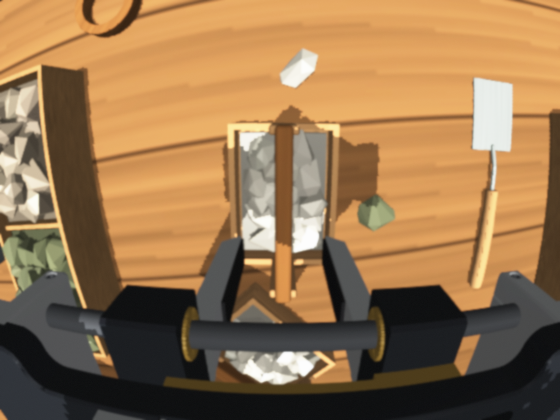

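The bar is centred between the fingers at column 284. Descending.

Emit:
drive_tool(offset=[[-0.001, 0.001, -0.025], [-0.001, 0, -0.025], [0, 0, -0.02], [0, 0, -0.006], [0, 0, 0]], dr=[[0.4, 0.5, -0.1], [0, 0, 0], [0, 0, 0], [0, 0, 0], [0, 0, 0]])

```text
time_s: 12.42
tool_pos: [0.5201, -0.3095, 0.101]
eef_rot: [-90.1, -0.0, 173.0]
wrist_force: [0.3, 0.5, 0.7]
opening: 0.5
```

```bash
python3 delta.py .5205 -.310 .092 -187.0
```

```text
now 12.425 [ 0.5201 -0.3095  0.101 ] [-9.0060e+01 -4.0000e-02  1.7305e+02] F [0.28 0.5  0.65] j [-36.1  14.4  79.7   0.   86.   60.8] open 0.5
delta [ 0.0004 -0.0005 -0.009 ] dr [-0.06 -0.03 -0.05]
```

Emit:
drive_tool(offset=[[0, 0, -0.008], [0, 0, 0], [0, 0, 0]], dr=[[0, 0, 0], [0, 0, 0], [0, 0, 0]])

```text
time_s: 12.8
tool_pos: [0.5211, -0.3102, 0.0943]
eef_rot: [-90.0, 0.1, 173.0]
wrist_force: [-0.5, -0.1, 0.7]
opening: 0.499
```

Emit:
drive_tool(offset=[[0, 0, 0], [0, 0, 0], [0, 0, 0], [0, 0, 0], [0, 0, 0], [0, 0, 0]], dr=[[0, 0, 0], [0, 0, 0], [0, 0, 0], [0, 0, 0], [0, 0, 0], [0, 0, 0]], fingers=1, force=45)

```text
time_s: 13.55
tool_pos: [0.5216, -0.3112, 0.0954]
eef_rot: [-89.9, 0.2, 173.0]
wrist_force: [-0.5, -1.1, 0.3]
opening: 0.144
```

```bash
python3 delta.py .5205 -.310 .092 -187.0
```

```text
now 13.55 [ 0.5216 -0.3112  0.0954] [-89.86   0.25 173.03] F [-0.55 -1.07  0.28] j [-36.2  14.6  80.1  -0.   85.   60.8] open 0.144
delta [-0.0011  0.0012 -0.0034] dr [ 0.17  0.23 -0.03]
```

Emit:
drive_tool(offset=[[0, 0, 0.01], [0, 0, 0.02], [0, 0, 0.03], [0, 0, 0.03], [0, 0, 0.03], [0, 0, 0.03], [0, 0, 0.02], [0, 0, 0]], dr=[[0, 0, 0], [0, 0, 0], [0, 0, 0], [0, 0, 0], [0, 0, 0], [0, 0, 0], [0, 0, 0], [0, 0, 0]])

```text
time_s: 14.55
tool_pos: [0.5163, -0.3056, 0.2616]
eef_rot: [-90.6, -0.9, 173.1]
wrist_force: [0.5, 0.5, -5.9]
opening: 0.145
```

```bash
python3 delta.py .619 .235 .29 -160.1; python3 cap.py 12 scene wrist
```

```text
now 14.55 [ 0.5163 -0.3056  0.2616] [-90.6   -0.87 173.09] F [ 0.45  0.48 -5.86] j [-3.610e+01  1.210e+01  6.420e+01  1.000e-01  1.048e+02  6.080e+01] open 0.145
delta [0.1027 0.5406 0.0284] dr [-0.5  -0.94 26.81]
14.55 [ 0.5163 -0.3056  0.2616] [-90.6   -0.87 173.09] [-3.610e+01  1.210e+01  6.420e+01  1.000e-01  1.048e+02  6.080e+01] [ 0.5  0.5 -5.9] [ 0.02  0.05 -0.01] 0.145
```

View pics/scene12.png

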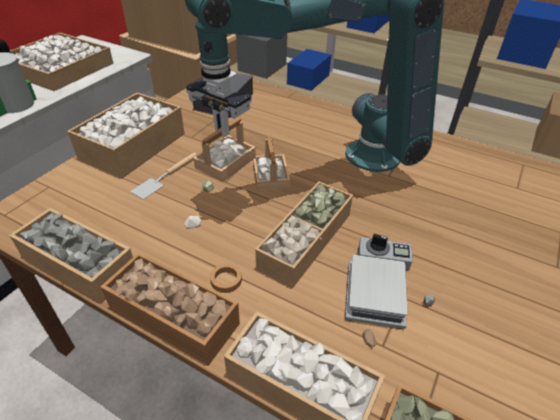

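View pics/wrist12.png

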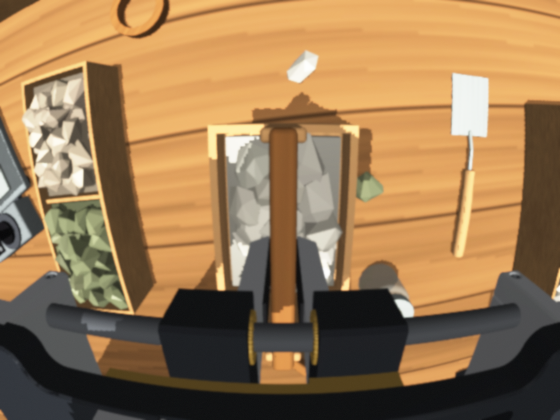

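The trug is held level, with a load of 5.9 N and its underside at about 166 mm. Carry it over the boxes smoothly.

Emit:
drive_tool(offset=[[0.002, 0.012, 0.01], [0.005, 0.025, 0.005], [0.007, 0.034, 0], [0.007, 0.036, 0], [0.007, 0.036, 0], [0.007, 0.036, 0], [0.007, 0.036, 0], [0.007, 0.036, 0]], dr=[[-0.3, -0.5, 1], [-0.2, -0.4, 1.7], [0, 0, 1.8], [0, 0, 1.8], [0, 0, 1.8], [0, 0, 1.8], [0, 0, 1.8], [0, 0, 1.8]])

```text
time_s: 15.65
tool_pos: [0.5611, -0.0411, 0.2676]
eef_rot: [-90.9, -0.8, -172.8]
wrist_force: [-0.2, 0.1, -5.1]
opening: 0.142
```

```bash
python3 delta.py .619 .235 .28 -160.1
```

```text
now 15.65 [ 0.5611 -0.0411  0.2676] [ -90.87   -0.79 -172.77] F [-0.2   0.07 -5.08] j [-10.3   7.2  69.2   0.6 104.7  72.6] open 0.142
delta [0.0579 0.2761 0.0124] dr [-0.66 -0.98 12.68]
```

Emit:
drive_tool(offset=[[0.007, 0.036, 0.003], [0.007, 0.036, 0.003], [0.007, 0.036, 0.002], [0.007, 0.036, 0], [0.007, 0.036, 0], [0.005, 0.026, 0], [0.003, 0.015, 0], [0, 0, 0]], dr=[[0, -0.2, 1.7], [0, -0.2, 1.7], [0, -0.2, 1.7], [0, -0.2, 1.7], [0, -0.2, 1.7], [0, 0, 1], [0, 0, 0.5], [0, 0, 0]])

```text
time_s: 16.65
tool_pos: [0.5981, 0.1962, 0.2711]
eef_rot: [-91.0, -0.4, -161.6]
wrist_force: [-0.1, -0.9, -4.7]
opening: 0.148
```

```bash
python3 delta.py .619 .235 .24 -160.1
```

```text
now 16.65 [0.5981 0.1962 0.2711] [ -90.96   -0.41 -161.63] F [-0.11 -0.87 -4.67] j [ 12.5  15.6  58.8   1.  106.   84.4] open 0.148
delta [ 0.0209  0.0388 -0.0311] dr [-0.77 -0.71  1.53]
```

Emit:
drive_tool(offset=[[0.007, 0.013, -0.01], [0.007, 0.013, -0.015], [0.005, 0.01, -0.015], [0.002, 0.003, -0.01], [0, 0, -0.01], [0, 0, 0], [0, 0, 0]], dr=[[-0.4, -0.4, 0.5], [-0.4, -0.4, 0.5], [-0.2, -0.2, 0.5], [0, 0, 0], [0, 0, 0], [0, 0, 0], [0, 0, 0]])

```text
time_s: 17.52
tool_pos: [0.6198, 0.2345, 0.2046]
eef_rot: [-89.5, -0.0, -160.3]
wrist_force: [0.5, -0.2, -5.4]
opening: 0.147
```

```bash
python3 delta.py .619 .235 .20 -160.1; python3 cap.py 13 scene wrist top
```

```text
now 17.525 [0.6198 0.2345 0.2046] [-8.9540e+01 -3.0000e-02 -1.6025e+02] F [ 0.46 -0.24 -5.4 ] j [16.1 19.7 61.2 -0.5 99.1 86.3] open 0.147
delta [-0.0008  0.0005 -0.0046] dr [0.44 0.13 0.15]
17.525 [0.6198 0.2345 0.2046] [-8.9540e+01 -3.0000e-02 -1.6025e+02] [16.1 19.7 61.2 -0.5 99.1 86.3] [ 0.5 -0.2 -5.4] [-0.    0.22  0.01] 0.147
```

View pics/scene13.png

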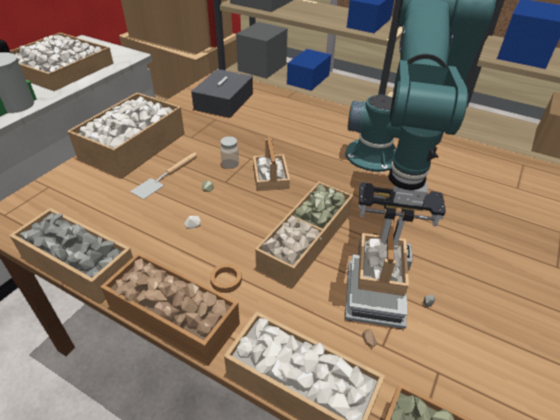

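View pics/wrist13.png

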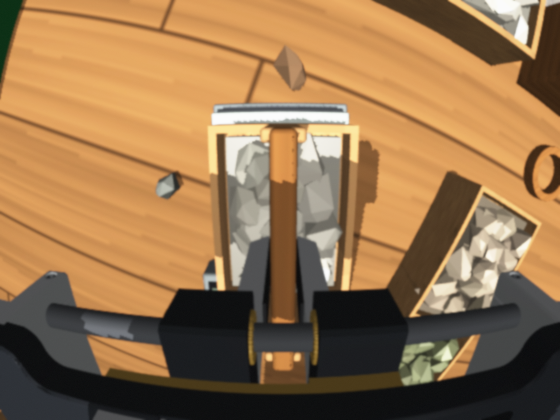

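View pics/top13.png

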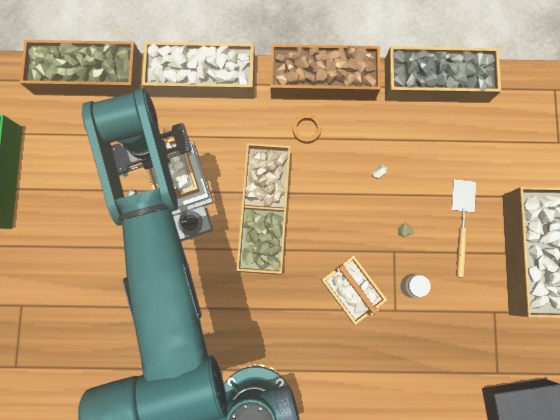

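The trug is held above the deck and looks parallel to it: the trug's far rim is at row 127, with the deck edge just beyond at row 118. I'll measure the offsets in the wrist image.

```bash
cat > ov.py <<'E'
import sys
from fit import *
n,tx,ty,tyaw,tz,sx,sy,syaw,out=sys.argv[1],*map(float,sys.argv[2:9]),sys.argv[9]
w=load(n);k=4;x0,y0,x1,y1=190,95,380,235
im=cv2.resize(w["pixels"][y0:y1,x0:x1,::-1],None,fx=k,fy=k,interpolation=cv2.INTER_CUBIC)
R=np.array(rim+bar)+[0,0,tz]
P=projw(w,tr([tx,ty,np.radians(tyaw)],R)); D=[[.085,.07,.055],[.085,-.07,.055],[-.085,-.07,.055],[-.085,.07,.055]]
Q=projw(w,tr([sx,sy,np.radians(syaw)],D)); print(P.round(1).tolist(),Q.round(1).tolist())
for q,c in((P[:4],(0,0,255)),(Q,(255,0,0)),(P[4:],(0,255,0))): cv2.polylines(im,[((q-[x0,y0]+.5)*k).astype(np.int32)],True,c,1)
cv2.imwrite(f"pics/{out}.png",im)
E
python3 ov.py wrist13 .619 .235 19.8 .1092 .618 .236 19.9 ov13
```

```text
[[206.2, 124.9], [357.8, 124.7], [346.0, 304.5], [218.5, 305.1], [283.0, 127.8], [283.1, 372.4]] [[210.9, 113.2], [349.4, 112.6], [342.3, 266.5], [219.3, 267.1]]
```

View pics/ov13.png

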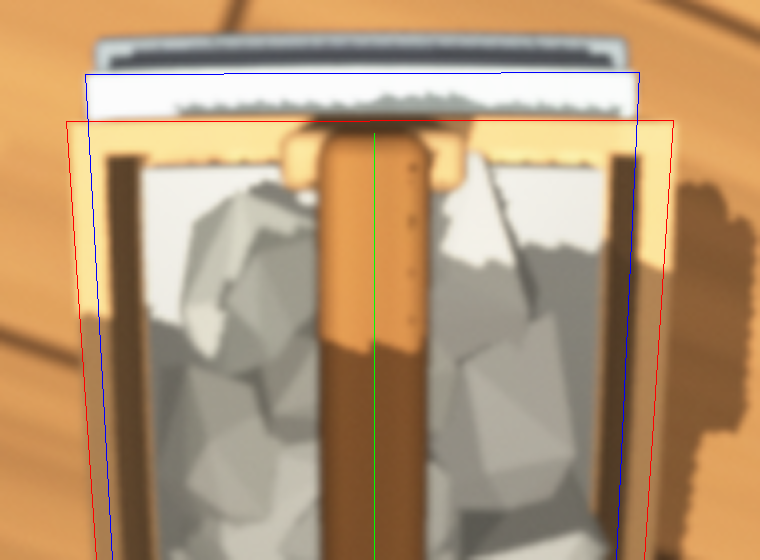

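Lateral and length-wise offsets are about 1 mm. I'll correct them and descend slowly towards a TCP z of about 0.166.

Emit:
drive_tool(offset=[[-0.0012, 0.001, -0.008], [0, 0, -0.008], [0, 0, -0.007], [0, 0, -0.003], [0, 0, 0], [0, 0, 0]], dr=[[0.3, 0.1, 0.1], [0, 0, 0], [0, 0, 0], [0, 0, 0], [0, 0, 0], [0, 0, 0]])

```text
time_s: 18.42
tool_pos: [0.6186, 0.2355, 0.1775]
eef_rot: [-89.9, 0.1, -160.2]
wrist_force: [0.8, -0.2, -4.6]
opening: 0.146
```

```bash
python3 delta.py .6183 .2358 .1654 -160.1
```

```text
now 18.425 [0.6186 0.2355 0.1775] [-8.9880e+01  5.0000e-02 -1.6016e+02] F [ 0.76 -0.24 -4.6 ] j [16.  19.7 64.2 -0.1 96.  86.1] open 0.146
delta [-0.0003  0.0003 -0.0121] dr [0.1  0.09 0.06]
```

Emit:
drive_tool(offset=[[0, 0, -0.005], [0, 0, -0.004], [0, 0, -0.002], [0, 0, 0], [0, 0, 0]], dr=[[0, 0, 0], [0, 0, 0], [0, 0, 0], [0, 0, 0], [0, 0, 0]])

```text
time_s: 19.05
tool_pos: [0.6188, 0.2356, 0.1662]
eef_rot: [-89.9, 0.1, -160.2]
wrist_force: [0.7, 0.5, -5.2]
opening: 0.148
```

```bash
python3 delta.py .6183 .2358 .1654 -160.1; python3 cap.py 14 scene wrist
python3 - <<'E'
from fit import *
w=load("scene14");k=6;x0,y0,x1,y1=335,220,425,320
im=cv2.resize(w["pixels"][y0:y1,x0:x1,::-1],None,fx=k,fy=k,interpolation=cv2.INTER_CUBIC)
base=[[.075,.055,0],[.075,-.055,0],[-.075,-.055,0],[-.075,.055,0]]
S=[.618,.236,np.radians(19.9)]
for L,z,c in((rim,.07,(0,0,255)),(base,.07,(0,0,255)),([[.085,.07,.055],[.085,-.07,.055],[-.085,-.07,.055],[-.085,.07,.055]],0,(255,0,0))):
    q=proj(w,tr(S,np.array(L)+[0,0,z])); cv2.polylines(im,[((q-[x0,y0]+.5)*k).astype(np.int32)],True,c,1)
cv2.imwrite("pics/ov14.png",im)
E
```

```text
now 19.05 [0.6188 0.2356 0.1662] [-8.9870e+01  1.0000e-01 -1.6016e+02] F [ 0.72  0.45 -5.15] j [16.  19.9 65.3 -0.1 94.7 86.1] open 0.148
delta [-0.0005  0.0002 -0.0008] dr [0.09 0.14 0.06]
19.05 [0.6188 0.2356 0.1662] [-8.9870e+01  1.0000e-01 -1.6016e+02] [16.  19.9 65.3 -0.1 94.7 86.1] [ 0.7  0.5 -5.2] [ 0.    0.13 -0.02] 0.148
```

View pics/ov14.png

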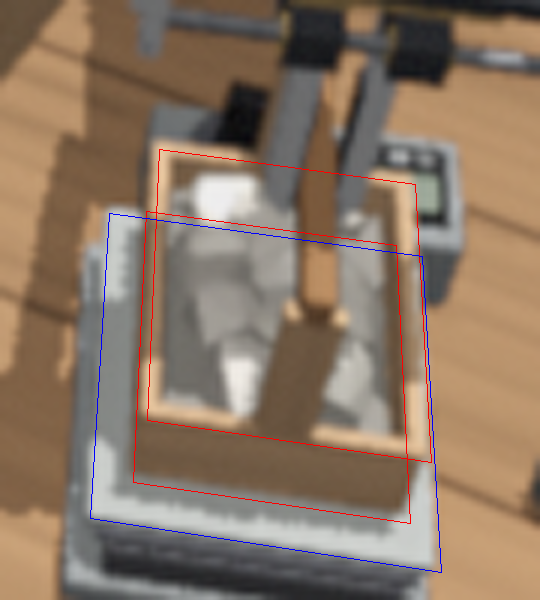

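```bash
python3 ov.py wrist14 .618 .236 19.9 .0705 .618 .236 19.9 ov15
```

```text
[[207.0, 125.1], [358.3, 125.0], [346.5, 304.8], [219.0, 305.0], [282.9, 127.8], [283.0, 372.2]] [[204.5, 112.7], [360.6, 112.6], [350.5, 283.1], [214.9, 283.3]]
```

View pics/ov15.png

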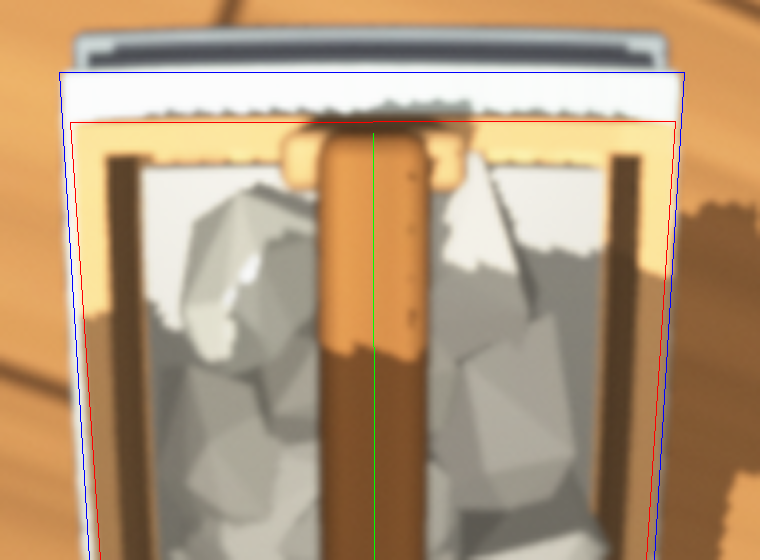

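Run:
```python
from fit import *
from scipy.ndimage import map_coordinates
w=load("wrist14")
for ch in (2,):
    g=w["pixels"][:,:,ch].astype(float)
    for v in (114.5,116,118,120):
        print(v,"L",g[int(v),198:212].astype(int),"R",g[int(v),352:366].astype(int))
    for u in(240,320): print(u,"col",g[98:132,u].astype(int))
S=[.618,.236,np.radians(19.9)]
for x in (.085,.083,.080): print(projw(w,tr(S,[[x,.07,.055],[x,-.07,.055]])).round(1).tolist())
```

```text
114.5 L [103 104 104 103 103 105 124 179 231 245 248 248 249 249] R [247 247 247 246 245 242 233 194 130  97  91  91  90  90]
116 L [105 105 105 105 105 106 129 190 239 250 252 252 252 252] R [250 250 250 250 249 248 243 213 140  99  92  93  92  92]
118 L [106 105 106 105 106 108 129 188 238 250 252 252 252 252] R [250 249 250 250 249 248 242 210 142 100  93  93  92  91]
120 L [104 104 105 105 105 108 129 187 238 250 252 252 252 252] R [250 249 250 250 249 247 238 200 136  99  92  93  93  93]
240 col [ 97  96  95 110 147 182 187 156 117  92  87  98 129 186 234 249 252 252
 252 252 252 252 250 242 206 143 121 142 157 160 161 160 160 159]
320 col [ 92  92  93 111 150 178 179 146 110  89  87  98 130 184 233 248 250 251
 251 251 251 251 249 243 208 140 119 139 152 154 153 154 154 157]
[[204.5, 112.7], [360.6, 112.6]]
[[204.5, 114.9], [360.6, 114.8]]
[[204.6, 118.2], [360.5, 118.0]]
```

The wrist and scene views both suggest the trug is about 0.7–1 mm short towards +x and maybe 1 mm high. One small trim.

Emit:
drive_tool(offset=[[0.0008, 0.0003, -0.0013], [0, 0, 0], [0, 0, 0]], dr=[[0.1, 0.1, 0.05], [0, 0, 0], [0, 0, 0]])

```text
time_s: 19.52
tool_pos: [0.6199, 0.2359, 0.1652]
eef_rot: [-90.0, 0.1, -160.1]
wrist_force: [0.1, 0.2, -5.6]
opening: 0.144
```

Emit:
drive_tool(offset=[[0, 0, 0], [0, 0, 0], [0, 0, 0], [0, 0, 0], [0, 0, 0], [0, 0, 0]], dr=[[0, 0, 0], [0, 0, 0], [0, 0, 0], [0, 0, 0], [0, 0, 0], [0, 0, 0]])

```text
time_s: 20.27
tool_pos: [0.6198, 0.236, 0.1653]
eef_rot: [-90.0, 0.1, -160.1]
wrist_force: [-0.4, -0.3, -4.9]
opening: 0.145
```

```bash
python3 delta.py .6196 .236 .165 -160.1; python3 cap.py 16 scene wrist
python3 - <<'E'
from h import *
crop(load("scene16"),335,210,435,330,5,"s16"); w=load("wrist16")["pixels"][:,:,2].astype(int)
print(w[116,198:212],w[116,352:366],w[98:132,240])
E
```

```text
now 20.275 [0.6198 0.236  0.1653] [-9.001e+01  8.000e-02 -1.601e+02] F [-0.38 -0.32 -4.91] j [15.9 20.  65.2  0.  94.7 86. ] open 0.145
delta [-0.0002  0.     -0.0003] dr [-0.03  0.07  0.  ]
20.275 [0.6198 0.236  0.1653] [-9.001e+01  8.000e-02 -1.601e+02] [15.9 20.  65.2  0.  94.7 86. ] [-0.4 -0.3 -4.9] [-0.02  0.17 -0.06] 0.145
[105 105 105 104 104 105 120 177 234 249 251 252 252 252] [250 249 249 249 249 248 245 229 177 121  96  92  91  92] [ 99  97  95  95 109 147 180 185 155 116  88  83  93 118 171 230 249 252
 252 252 252 252 251 247 220 151 122 143 156 159 160 160 160 159]
```

View pics/s16.png

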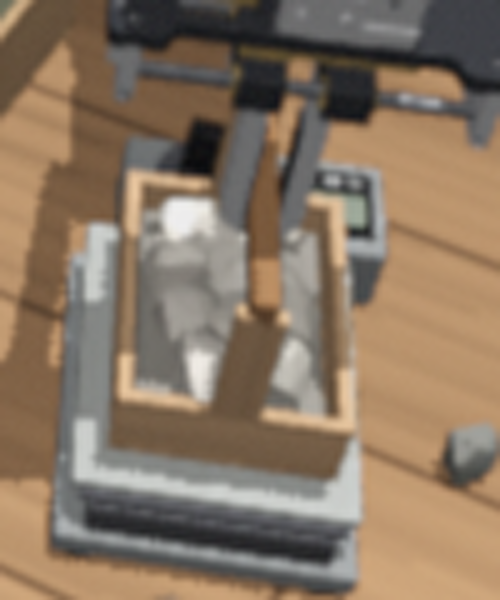

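View pics/scene16.png

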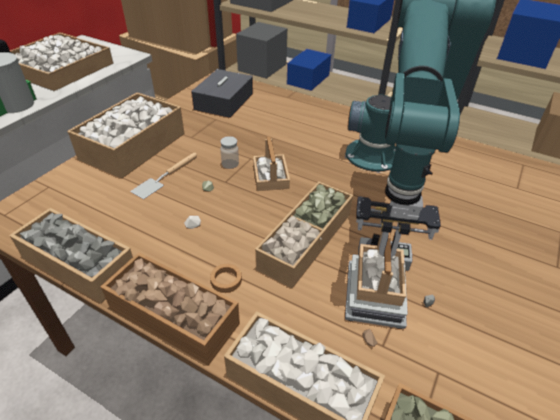

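The trug is steady, square and level above the deck, and everything else is where it was. Handing in.

```bash
python3 -c "
from workcell import arm,readout
print(arm.hand_in()); print(readout.state()['tool_pos'])"
```

```text
the job is handed in; nothing more can be done
None
the job is handed in; nothing more can be done
```

I turned the knob about 60° clockwise, which brought the deck level. I then lifted the far trug by its bar, carried it over the boxes with its underside at about 165 mm or higher, and held it over the deck. I handed the job in at about 20.4 s with the trug still gripped.

**Deck level:** Fits to most camera views put the tilt between −0.009 and +0.008 rad. Combining five views gave 0.004 ± 0.006. One wrist view, with an edge left out of the fit, disagreed at +0.02 ± 0.018.

**Trug position:** In the last checks the trug was centred on the deck to about 1 mm and square to about 0.2°. The tool was upright to about 0.1° and steady, with about 5 N of load. The grip opening stayed at 13.6 mm.

**Gap:** The arm's position gives a gap of about 15 mm. The wrist and scene images suggested 1–3 mm more, which is about the size of the camera calibration error, so I took off only about 1 mm.

**Other objects:** Nothing else had visibly moved in the last pictures, and I felt no contact with the scale or boxes.

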